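# Find and mark the balance point of a counterweight arm

### The arm

A 7-joint arm with a two-finger parallel gripper is mounted at the origin on a cart in front of the work surface, level with it; the furniture and walls round the work are solid. World frame = base frame: x ahead of the robot, y to its left, z up, the work surface at z = 0. Lengths are in m, angles in rad, forces in N, time in s.
With the tool pointing down it reaches from about 0.375 to 0.925 m from the base axis. Payload 3.1 kg.
Tool frame: the origin (TCP) lies between the finger pads; the fingertips stand 19 mm ahead of it and the grasp point (between the pads) is the TCP; z points along the fingers, y is the direction in which the jaws open and shut (so a half turn about z gives the same grasp; the last joint's range is limited). The gripper opens to 85 mm and grips with 20 to 120 N. Pads are 22 mm wide; open, the fingers measure 114 mm over their backs; the gripper's body (76 mm by 85 mm) begins 54 mm behind the grasp point. The pads swing forward as they close: fully open they stand 13 mm farther back than shut.
Start: joints at [-1.353, 0.383, 0.044, 1.598, -0.018, 1.161, -0.05], TCP at [0.202, 0.618, 0.25] pointing down, gripper open.
Joint ranges: [-2.61, 2.61], [-0.41, 2.15], [-1.48, 1.57], [0, 2.5], [-1.57, 4.71], [0.05, 1.97], [-2.85, 2.85]. Speed limits (rad/s): [2.79, 2.79, 3.14, 3.14, 3.14, 3.14, 3.14].

### API

Orientations are given as a unit quaternion [x, y, z, w].
In Python, from bench import move_ptp, movel, move_j, move_gripper, pause, inverse_kinematics, read_camera, camera_params, MotionError, sign_off, look_for, tip_of, read_time_s, read_qpos, read_joint_vel, read_effort, read_eef_pos, read_tcp_rot, read_ft_force, read_ft_torque, read_finger_gap gives the robot as it stands. Calls block until the motion is done:
- move_ptp(position, orientation): joint-space move of the TCP to a pose.
- movel(position, orientation=None, speed=0.15): straight line of the TCP; orientation=None keeps the orientation; speed is the mean speed in m/s.
- move_j(angles): joint-space move.
- move_gripper(opening, effort=None): finger opening in m; effort is the grip in N (None keeps the last); returns when the fingers have stopped.
- pause(seconds).
- inverse_kinematics(position, orientation): joint angles nearest the present ones, or None.
- read_camera(name): name is "scene" or "top" or "wrist"; returns the picture (480x640x3 uint8, red, green, blue); there is no depth.
- camera_params(name): a dict with "K" (3x3 intrinsics, pixels), "camera_from_world" (4x4, takes a point from world to camera coordinates). Camera axes: x right, y down, z forward; pixel columns grow to the right and rows downward; lengths in m; the calibration is good to about 2 mm. A picture is of the moment at which its call begins: read the wrist's pose just before it. camera_params takes no time and is no camera call; for the wrist camera it gives the pose at the moment of the call.
A pose or a line that the arm cannot do raises MotionError and nothing moves.
- sign_off(): hands the job in, once; it reports no verdict.
Trained networks look in the newest picture that a camera, given by its name, has taken for a name from the list of things; names that differ only in an ending like _2 or _b are one class to them, and where a whole thing is asked for, a point or a joint stands for the part that bears it (a point fixed in the world has none). Each returns a list of dicts, best first, with "confidence" (0 to 1); they miss things now and then, are a little off and sometimes report something else, mostly with a low value. They report only what shows in the picture. A call takes as long as a camera call. They do not tell look-alikes from the thing itself.
- look_for(camera, name): "at" ([column, row] in pixels, amid what is visible of it).
- tip_of(camera, name): "at" ([column, row] in pixels: a listed point, or the origin of a listed thing).
Readings, each from a call of its own:
- read_time_s(): time.
- read_qpos(): joint angles.
- read_joint_vel(): joint speeds.
- read_effort(): joint torques, N m.
- read_eef_pos(): TCP position.
- read_tcp_rot(): TCP orientation.
- read_ft_force(): force on the tool from outside, world axes, zero at the start.
- read_ft_torque(): the same for the moment, N m.
- read_finger_gap(): finger opening in m.
Only numpy, scipy, OpenCV 4.12 (cv2) and the standard library are available. Lean on these libraries where they do the work, as an engineer would, in place of code of your own. Each camera call takes 0.05 s, during which the arm holds its last target.

### The job

Find the balance point of the counterweight arm that lies nose-down on the balancing stand: nudge it endwise over the fulcrum, without lifting it off the stand, until, let go, it tips up and stays lying level on the flat top of the fulcrum. Then mark that point for tacking: set the lifting eye whose saddle fits the arm (the wide one) astride it, seated square and right above the middle of the fulcrum, and leave the arm balanced there, level. Leave everything else on the bench where it is.

Things in the scene. Friction and masses are not known exactly. Their poses are not given: they have to be found in the camera images.
- counter_arm: The counterweight arm: a straight bar of box section, 220 mm long (its x), 30 mm wide (y), 25 mm high (z), 0.37 to 0.94 kg. Origin at the middle of its underside; +x to the end with a flat square plate, -x to the end that is a round upright bush. Loaded unevenly inside: its balance point cannot be seen and lies on the centreline up to 25 mm either way from mid-length.
- plate_face (a point): Centre of the flat face of the arm's plated end, 110 mm from mid-length, 12.5 mm above the underside. This end starts low, about 0.17 rad nose-down on the stand's rest, mid-length 41 to 47 mm from the fulcrum. Friction 0.4 to 0.6; it slides most freely pushed along its own slope. A pusher rubbing on the end keeps the arm from tipping until it is withdrawn.
- bush_end (a point): The outermost point of the arm's other end, the round bush (15 mm radius in plan, axis along the arm's z), 110 mm from mid-length, 12.5 mm above the underside. If the arm is slid too far, this end drops on the stand's other rest and can be pushed back from here.
- stand: The balancing stand, fixed to the bench. Origin on the bench under its middle, x along the slide, towards the side where the plated end starts. Base plate 270 (x) x 100 (y) x 12 mm. In its middle the fulcrum, a flat-topped upright 14 mm along x, 50 mm along y, top 55 mm above the bench. A lower rest stands on either side. A level arm has its underside at 55 mm and its top at 80 mm.
- fulcrum_top (a point): The middle of the fulcrum's flat top, 55 mm above the bench.
- rest (a point): Middle of the top of the rest on the +x side, 43 mm above the bench, 73 mm from the fulcrum (its twin is opposite): a bar 10 x 70 mm with two 10 mm guide pins at y = +22.5 and -22.5 mm, 75 mm above the bench, guiding the arm with 2.5 mm play each side. From its middle a very soft damped plunger (0.2 N) rises to 54.5 mm: rocking dies out within about a second.
- wide_eye: The wide lifting eye, which fits the arm: a U-shaped saddle open downwards, 44 mm long (x), 36 mm wide inside (y), legs 12 mm high, their feet flared out to 45 mm inside and 53 mm outside, under a 6 mm top, carrying an upright ring. 63 mm high, 0.12 kg. Origin midway between its feet. Stands loose on the bench. Seated astride the arm, its origin is 13 mm above the arm's underside.
- ring_centre (a point): Centre of the wide eye's upright ring, 40 mm above the eye's origin: 46 mm outside diameter, 12 mm thick; its flat faces look along the eye's +y and -y. Pinch it across these.
- narrow_eye: A look-alike lifting eye for narrower bars, with the same ring, length and height, but its saddle only 18 mm wide inside, 35 mm over its flared feet. Does not fit the arm. To be left alone. Origin midway between its feet.
- mug: A mug, 67 x 96 x 98 mm with its handle; origin under its middle. Leave alone.
- tape_roll: A roll of masking tape lying flat, 100 mm diameter, 24 mm high. Leave alone.
- paste_tin: A round tin with a lid, 69 mm diameter, 46 mm high. Leave alone.
- magnet: A flat triangular welding magnet, 81 x 81 x 15 mm. Leave alone.
- tape_measure: A tape measure, 72 x 79 x 36 mm. Leave alone.
There are look-alikes about, which are no part of the job. What is shaped like the wide_eye but turquoise is not meant.

How it is judged:
On the way, in this order (a step that is already met when the one before it is completed fails the run):
1. the arm, slid along and let go, lies level on the fulcrum with no eye on it (angle between counter_arm's own z axis and vertical below 0.03 rad and z of counter_arm in the frame of stand between 0.051 and 0.06 m and angular speed of counter_arm below 0.06 rad/s and contact force between each of the fingers, the arm and counter_arm below 0.2 N and contact force between each of wide_eye, narrow_eye and counter_arm below 0.05 N), for 0.3 s.
2. the wide eye sits astride the level arm above the fulcrum, let go (angle between counter_arm's own z axis and vertical below 0.03 rad and z of counter_arm in the frame of stand between 0.051 and 0.06 m and angular speed of counter_arm below 0.06 rad/s and contact force between each of the fingers, the arm and counter_arm below 0.2 N and z of wide_eye in the frame of counter_arm between 0.01 and 0.016 m and y of wide_eye in the frame of counter_arm between -0.005 and 0.005 m and angle between the x axis of wide_eye and the x axis of counter_arm, either way round below 0.15 rad and angle between wide_eye's own z axis and vertical below 0.12 rad and x of wide_eye in the frame of stand between -0.009 and 0.009 m and contact force between the fingers and wide_eye below 0.2 N), for 0.3 s.
At the end, for the whole second after the job is handed in: The arm lies level (within 0.03 rad) on the fulcrum, at rest; the wide eye is seated astride it (legs down both sides, within 0.15 rad of square), its middle within 9 mm of the fulcrum's middle along the arm; both let go; everything else is where it was (within 30 mm) (all of step 2 and linear speed of each of counter_arm, wide_eye below 0.02 m/s); the robot touches nothing.
It fails at once if the arm is lifted off the stand (z of counter_arm in the frame of stand above 0.08 m).
It fails at once if the arm falls off the fulcrum (z of counter_arm in the frame of stand below 0.03 m or y of counter_arm in the frame of stand above 0.03 m or y of counter_arm in the frame of stand below -0.03 m).
It fails at once if one of the other things on the bench is disturbed (moved 30 mm) (distance of any of narrow_eye, mug, tape_roll, paste_tin, magnet, tape_measure from where it was at the start of the episode above 0.03 m).
It also fails if it takes over 67 s, if anything falls off the work surface, if the arm or the gripper's body presses on something with over 40 N, if the wrist force passes 120 N, or if a joint passes its speed limit or range.

## Working session

There is one attempt and no reset: what is moved stays moved. The work goes in short steps, each a Python script; the robot and the scene stay as the last script left them, time stands still between calls to the robot, and variables do not carry over. Pictures are saved under pics/ and viewed, and the job is handed in when it is done.

```bash
mkdir -p pics; ls
python3 - <<'E'
from bench import *
import cv2,numpy as np
for c in ["scene","top","wrist"]:
    im=read_camera(c); cv2.imwrite(f"pics/{c}0.png",im[:,:,::-1])
    P=camera_params(c); print(c,np.round(P["K"],1).tolist(),np.round(P["camera_from_world"],3).tolist())
    for n in ["stand","counter_arm","wide_eye","narrow_eye"]:
        print(n,[(np.round(d["at"]).tolist(),round(d["confidence"],2)) for d in look_for(c,n)])
    for n in ["plate_face","bush_end","fulcrum_top","rest","ring_centre","wide_eye","counter_arm","stand"]:
        print(' tip',n,[(np.round(d["at"],1).tolist(),round(d["confidence"],2)) for d in tip_of(c,n)])
print(read_time_s(),read_qpos(),read_tcp_rot())
E
```

```text
pics
scene [[493.8, 0.0, 322.6], [0.0, 493.8, 237.5], [0.0, 0.0, 1.0]] [[0.559, -0.829, -0.01, -0.224], [-0.616, -0.407, -0.674, 0.411], [0.555, 0.383, -0.738, 0.733], [0.0, 0.0, 0.0, 1.0]]
stand [([358.0, 256.0], 0.64)]
counter_arm [([333.0, 228.0], 0.83), ([179.0, 250.0], 0.34)]
wide_eye [([266.0, 316.0], 0.9), ([284.0, 275.0], 0.75), ([232.0, 203.0], 0.67)]
narrow_eye []
 tip plate_face [([283.2, 217.5], 0.78), ([327.6, 230.2], 0.58)]
 tip bush_end [([373.8, 243.1], 0.9)]
 tip fulcrum_top [([348.4, 238.3], 0.98)]
 tip rest [([319.0, 230.1], 0.61)]
 tip ring_centre [([228.8, 196.6], 0.98), ([285.9, 269.2], 0.9), ([494.0, 290.3], 0.65), ([268.0, 309.0], 0.57)]
 tip wide_eye [([285.7, 277.2], 0.97), ([272.0, 318.0], 0.85), ([230.8, 211.9], 0.72)]
 tip counter_arm [([326.7, 231.8], 0.85)]
 tip stand [([351.1, 254.3], 0.7), ([409.7, 379.0], 0.25), ([284.3, 214.6], 0.22)]
top [[457.8, 0.0, 309.2], [0.0, 457.8, 236.5], [0.0, 0.0, 1.0]] [[-0.004, -1.0, 0.004, 0.065], [-0.991, 0.003, -0.136, 0.552], [0.136, -0.004, -0.991, 1.156], [0.0, 0.0, 0.0, 1.0]]
stand [([316.0, 230.0], 0.88)]
counte
[... 482 characters left out ...]
0.6), ([284.2, 229.7], 0.49)]
 tip wide_eye [([298.1, 311.7], 0.78), ([197.0, 245.7], 0.76), ([286.5, 276.3], 0.68)]
 tip counter_arm [([294.2, 225.3], 0.72)]
 tip stand []
wrist [[377.6, 0.0, 321.7], [0.0, 377.6, 243.8], [0.0, 0.0, 1.0]] [[0.31, 0.951, 0.0, -0.65], [0.909, -0.296, 0.294, -0.038], [0.279, -0.091, -0.956, 0.379], [0.0, 0.0, 0.0, 1.0]]
stand []
counter_arm []
wide_eye []
narrow_eye []
 tip plate_face []
 tip bush_end []
 tip fulcrum_top []
 tip rest []
 tip ring_centre []
 tip wide_eye []
 tip counter_arm []
 tip stand []
1.95 [-1.35277074  0.38292837  0.04388009  1.59791771 -0.01792047  1.16118736
 -0.04988423] [ 1.57221866e-01  9.87563306e-01 -2.17351611e-05 -2.58874455e-05]
```

View pics/scene0.png

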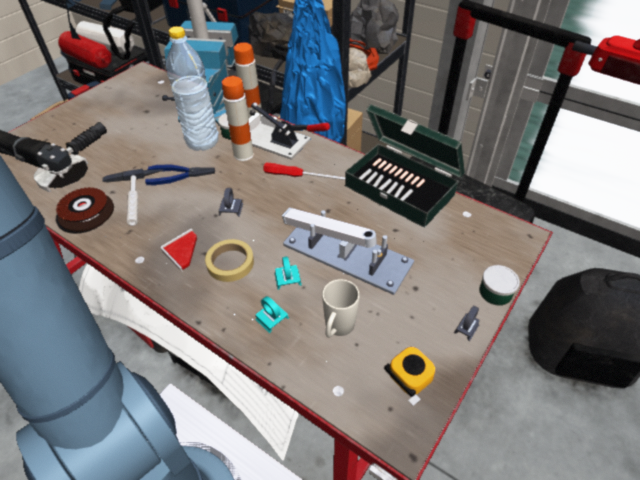

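View pics/top0.png

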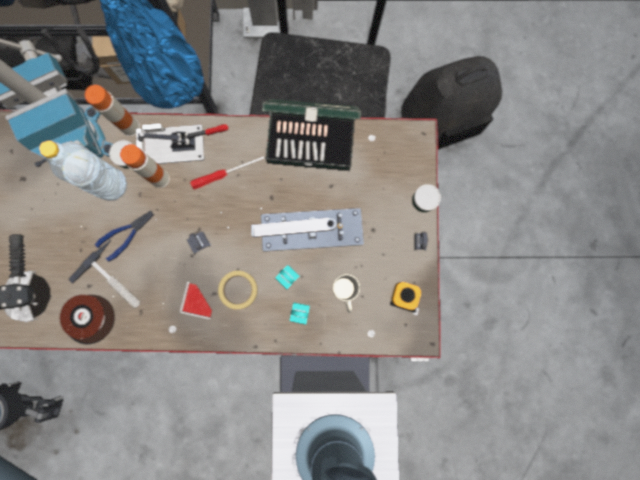

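```bash
python3 -c "
import cv2
im=cv2.imread('pics/scene0.png')[170:350,200:440]; cv2.imwrite('pics/scene0c.png',cv2.resize(im,None,fx=3.3,fy=3.3,interpolation=2))
im=cv2.imread('pics/top0.png')[180:340,170:380]; cv2.imwrite('pics/top0c.png',cv2.resize(im,None,fx=3.7,fy=3.7,interpolation=2))"
```

```text
(no output)
```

View pics/scene0c.png

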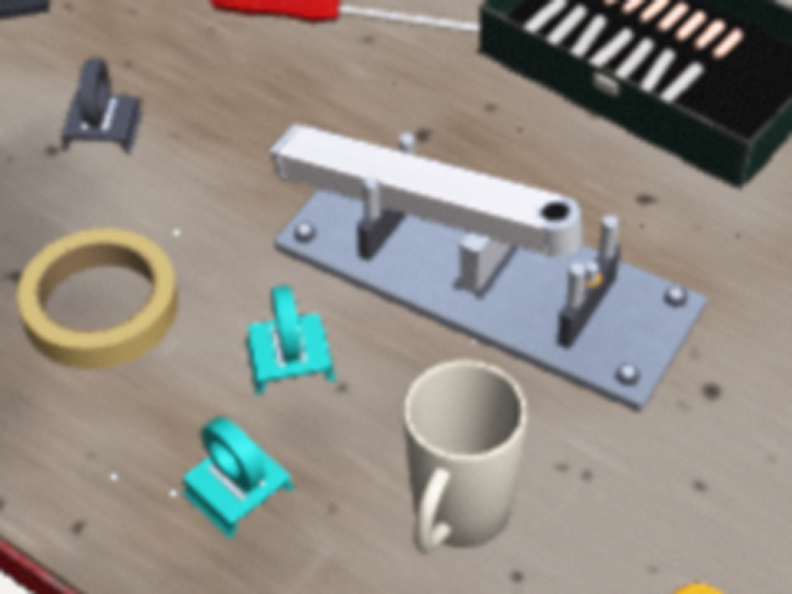

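View pics/top0c.png

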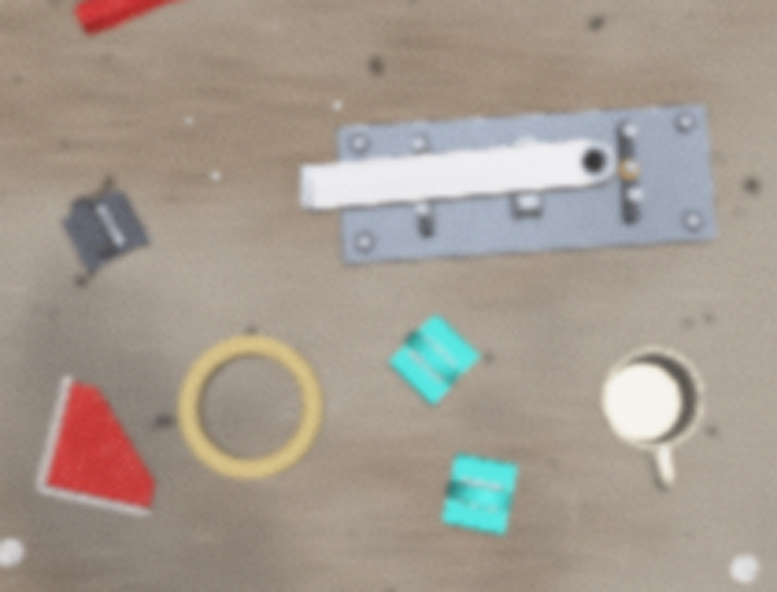

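```bash
cat > h.py <<'E'
from bench import *
import numpy as np,cv2
from scipy.spatial.transform import Rotation as R
def ray(P,uv):
    K=P["K"];T=np.array(P["camera_from_world"])
    d=T[:3,:3].T@np.linalg.inv(K)@np.array([uv[0],uv[1],1.]); o=-T[:3,:3].T@T[:3,3]
    return o,d
def onz(P,uv,z):
    o,d=ray(P,uv); return o+d*(z-o[2])/d[2]
def proj(P,p):
    T=np.array(P["camera_from_world"]); c=(T[:3,:3]@np.array(p).T).T+T[:3,3]
    u=(np.array(P["K"])@c.T).T; return u[...,:2]/u[...,2:]
def tri(obs):
    A=np.zeros((3,3));b=np.zeros(3)
    for P,uv in obs:
        o,d=ray(P,uv); d=d/np.linalg.norm(d); M=np.eye(3)-np.outer(d,d); A+=M;b+=M@o
    return np.linalg.solve(A,b)
def save(im,name): cv2.imwrite(f"pics/{name}.png",im[:,:,::-1])
def down(yaw):  # tool z down, tool y axis (jaw) along world angle yaw
    y=np.array([np.cos(yaw),np.sin(yaw),0]);z=np.array([0,0,-1.]);x=np.cross(y,z)
    return R.from_matrix(np.c_[x,y,z]).as_quat()
E
python3 - <<'E'
from h import *
T=camera_params("top");S=camera_params("scene")
c=[np.array(p)/3.7+[170,180] for p in [(338,128),(706,105),(716,237),(345,263)]]
W=[onz(T,p,.012) for p in c]; print("base",np.round(W,4).tolist(),"ctr",np.mean(W,0))
W=np.array(W); print([np.linalg.norm(W[i]-W[(i+1)%4]) for i in range(4)])
sc=[np.array(p)/3.3+[200,170] for p in [(275,243),(705,298),(638,408),(325,190)]]
print("scene corners",[np.round(onz(S,p,.012),3).tolist() for p in sc])
for n,a,b in [("plate",(283.2,217.5),(251.2,231.7)),("bush",(373.8,243.1),(341.9,221.6)),("fulc",(348.4,238.3),(308.5,227)),("rest",(319,230.1),(283.6,229)),("ringW",(228.8,196.6),(196,243)),("eyeW",(230.8,211.9),(197,245.7))]:
    print(n,np.round(tri([(S,a),(T,b)]),4))
e=[np.array(p)/3.7+[170,180] for p in [(62,225),(118,190),(150,240),(95,272)]]
E=np.array([onz(T,p,.015) for p in e]);print("eye",np.round(E,3).tolist(),E.mean(0),[np.linalg.norm(E[i]-E[(i+1)%4]) for i in range(4)])
print("narrow",onz(T,(421,241),.02),onz(S,(468,322),.02))
E
```

```text
base [[0.6156, 0.1907, 0.012], [0.6318, -0.0763, 0.012], [0.5353, -0.0817, 0.012], [0.5173, 0.1846, 0.012]] ctr [0.57501245 0.05433365 0.012     ]
[np.float64(0.2674763503565592), np.float64(0.0967161797147146), np.float64(0.2668902750165419), np.float64(0.09847925631379469)]
scene corners [[0.514, 0.179, 0.012], [0.628, -0.079, 0.012], [0.528, -0.084, 0.012], [0.571, 0.18, 0.012]]
plate [0.566  0.2161 0.0289]
bush [ 0.5808 -0.0139  0.0726]
fulc [0.5802 0.0604 0.0399]
rest [0.5747 0.1285 0.0308]
ringW [0.5371 0.3538 0.0444]
eyeW [ 0.5381  0.3626 -0.0108]
eye [[0.545, 0.387, 0.015], [0.57, 0.348, 0.015], [0.534, 0.324, 0.015], [0.511, 0.363, 0.015]] [0.54012572 0.35546316 0.015     ] [np.float64(0.04675896684975629), np.float64(0.043422415453086644), np.float64(0.04489887233915506), np.float64(0.04190440187190628)]
narrow [ 0.5419359  -0.23292973  0.02      ] [ 0.54277426 -0.23479244  0.02      ]
```

Run:
```python
from h import *
P=camera_params("wrist");T=np.array(P["camera_from_world"])
C=-T[:3,:3].T@T[:3,3]; Rt=R.from_quat(read_tcp_rot()).as_matrix()
print(C,"in tool",Rt.T@(C-read_eef_pos()),"fwd in tool",Rt.T@T[2,:3],"right in tool",Rt.T@T[0,:3])
psi=np.pi/2+.063
for p in [(0.54,.355,.25),(.575,.054,.3),(.57,.25,.1)]:
  for y in [psi,psi+np.pi/2,psi-np.pi/2,-np.pi/2+.063,np.radians(-32),np.radians(148)]:
    q=inverse_kinematics(p,down(y)); print(p,round(y,2),None if q is None else np.round(q,2))
```

```text
[0.12995362 0.64107241 0.37340178] in tool [ 0.07555808 -0.0002673  -0.12315613] fwd in tool [-2.93792178e-01  5.08890544e-04  9.55869184e-01] right in tool [ 5.62749485e-04  9.99999777e-01 -3.59420556e-04]
(0.54, 0.355, 0.25) 1.63 [-0.79  0.38  0.19  1.61 -0.08  1.16  1.05]
(0.54, 0.355, 0.25) 3.2 [-0.61  0.38 -0.04  1.6   0.02  1.16  2.55]
(0.54, 0.355, 0.25) 0.06 [-0.97  0.4   0.42  1.62 -0.17  1.16 -0.45]
(0.54, 0.355, 0.25) -1.51 [-1.14  0.43  0.64  1.63 -0.28  1.17 -1.94]
(0.54, 0.355, 0.25) -0.56 [-1.03  0.41  0.5   1.63 -0.21  1.16 -1.04]
(0.54, 0.355, 0.25) 2.58 [-0.69  0.38  0.05  1.61 -0.02  1.16  1.95]
(0.575, 0.054, 0.3) 1.63 [-0.67  0.23  0.59  1.74 -0.13  1.21  1.59]
(0.575, 0.054, 0.3) 3.2 [-1.19  0.54  1.39  1.76 -0.55  1.32 -2.76]
(0.575, 0.054, 0.3) 0.06 [-0.76  0.24  0.7   1.75 -0.16  1.22  0.04]
(0.575, 0.054, 0.3) -1.51 [-0.88  0.27  0.85  1.75 -0.21  1.22 -1.48]
(0.575, 0.054, 0.3) -0.56 [-0.79  0.24  0.74  1.75 -0.17  1.22 -0.57]
(0.575, 0.054, 0.3) 2.58 [-0.58  0.22  0.48  1.74 -0.11  1.21  2.51]
(0.57, 0.25, 0.1) 1.63 [-0.67  0.51  0.24  1.79 -0.15  0.87  1.27]
(0.57, 0.25, 0.1) 3.2 [-0.45  0.5  -0.04  1.77  0.02  0.87  2.71]
(0.57, 0.25, 0.1) 0.06 [-0.89  0.55  0.52  1.8  -0.34  0.89 -0.15]
(0.57, 0.25, 0.1) -1.51 [-0.96  0.57  0.61  1.8  -0.41  0.9  -1.67]
(0.57, 0.25, 0.1) -0.56 [-0.91  0.56  0.56  1.8  -0.37  0.89 -0.75]
(0.57, 0.25, 0.1) 2.58 [-0.54  0.5   0.07  1.78 -0.04  0.87  2.14]
```

Run:
```python
from h import *
import pickle
move_ptp([.555,.26,.27],down(.063)); move_gripper(0.0)
P=camera_params("wrist"); im=read_camera("wrist"); save(im,"w1"); pickle.dump(P,open("w1.pkl","wb"))
for n in ["ring_centre","wide_eye","fulcrum_top","plate_face","bush_end","rest"]:
    print(n,[(np.round(d["at"],1).tolist(),round(d["confidence"],2)) for d in tip_of("wrist",n)])
print(read_time_s(),read_finger_gap(),read_ft_force())
```

```text
ring_centre [([126.9, 354.2], 0.94), ([211.0, 333.8], 0.79), ([313.4, 100.1], 0.56), ([191.3, 415.7], 0.22)]
wide_eye [([220.8, 315.6], 0.98), ([313.3, 101.0], 0.87), ([140.4, 334.3], 0.77)]
fulcrum_top [([189.1, 416.2], 0.36)]
plate_face [([328.3, 264.7], 0.75)]
bush_end []
rest []
4.8917 -0.0004953193604799729 [ 0.68412841  0.90448561 -0.32376644]
```

View pics/w1.png

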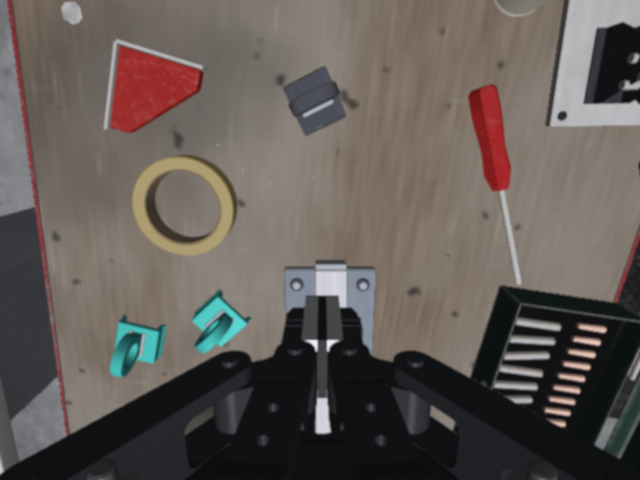

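```bash
python3 -c "
import cv2
im=cv2.imread('pics/w1.png')
a=cv2.resize(im[50:150,260:380],None,fx=3.2,fy=3.2,interpolation=2)
b=cv2.resize(im[250:350,270:390],None,fx=3.2,fy=3.2,interpolation=2)
cv2.imwrite('pics/w1c.png',cv2.hconcat([a,b]))"
```

```text
(no output)
```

View pics/w1c.png

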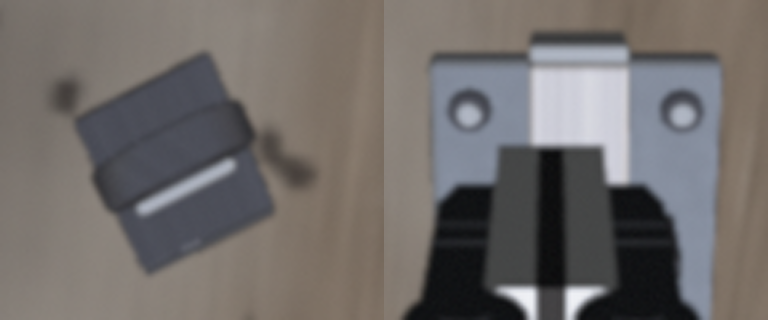

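Run:
```python
from h import *
import pickle
P=pickle.load(open("w1.pkl","rb"));T=camera_params("top");S=camera_params("scene")
c=np.array([(77,120),(207,53),(273,212),(150,272)])/3.2+[260,50]
W=np.array([onz(P,p,.004) for p in c]);print(W.round(4).tolist(),W.mean(0),[np.linalg.norm(W[i]-W[(i+1)%4]) for i in range(4)])
d1=W[1]-W[0];d2=W[2]-W[3];print("eye x dir deg",np.degrees(np.arctan2(d1[1],d1[0])),np.degrees(np.arctan2(d2[1],d2[0])))
d1=W[3]-W[0];d2=W[2]-W[1];print("eye y dir deg",np.degrees(np.arctan2(d1[1],d1[0])),np.degrees(np.arctan2(d2[1],d2[0])))
# ring top arc mid at z=.063: crop centre of ring ~ (174,150)
print("ringmid z.05",onz(P,np.array((172,152))/3.2+[260,50],.055))
b=np.array([(431,62),(719,62)])-[384,0]; b=b/3.2+[270,250]
B=np.array([onz(P,p,.012) for p in b]);print("base corners",B,np.linalg.norm(B[0]-B[1]))
d=B[1]-B[0];a=np.arctan2(d[1],d[0]);print("base y yaw",a)
xs=np.array([np.sin(-a)*1,np.cos(a)]);print("centre",B.mean(0)[:2]-.135*xs)
pl=[np.array([x-384,y])/3.2+[270,250] for x,y in [(529,65),(629,65),(529,44),(629,44),(529,34),(629,34)]]
for z in [.054,.045,.03]: print(z,[onz(P,p,z).round(4).tolist() for p in pl])
for n,p in [("top centre",(0,0))]: pass
```

```text
[[0.5114, 0.3692, 0.004], [0.5489, 0.3899, 0.004], [0.572, 0.3469, 0.004], [0.5354, 0.327, 0.004]] [0.54192351 0.35827339 0.004     ] [np.float64(0.042919758343522914), np.float64(0.04877567893303322), np.float64(0.04165171450716658), np.float64(0.04859173089108996)]
eye x dir deg 28.885227632619888 28.63155272409281
eye y dir deg -60.34668355644817 -61.83964688115303
ringmid z.05 [0.54147234 0.3585014  0.055     ]
base corners [[0.51904067 0.18652758 0.012     ]
 [0.61590797 0.19268722 0.012     ]] 0.09706293729163211
base y yaw 0.06350295896015384
centre [0.57604146 0.05487951]
0.054 [[0.5518, 0.2038, 0.054], [0.5818, 0.2057, 0.054], [0.5514, 0.2105, 0.054], [0.5812, 0.2123, 0.054], [0.5512, 0.2136, 0.054], [0.581, 0.2155, 0.054]]
0.045 [[0.5519, 0.2003, 0.045], [0.5826, 0.2022, 0.045], [0.5515, 0.2072, 0.045], [0.582, 0.2091, 0.045], [0.5513, 0.2104, 0.045], [0.5818, 0.2123, 0.045]]
0.03 [[0.552, 0.1945, 0.03], [0.584, 0.1965, 0.03], [0.5515, 0.2017, 0.03], [0.5834, 0.2037, 0.03], [0.5513, 0.205, 0.03], [0.5832, 0.2071, 0.03]]
```

```bash
cat >> h.py <<'E'
A=0.0635; XS=np.array([-np.sin(A),np.cos(A),0]); YS=np.array([np.cos(A),np.sin(A),0]); Z=np.array([0,0,1.])
O=np.array([.5757,.0547,0]); TH=.17
AX=XS*np.cos(TH)-Z*np.sin(TH); AZ=XS*np.sin(TH)+Z*np.cos(TH)
QP=R.from_matrix(np.c_[np.cross(YS,-AZ),YS,-AZ]).as_quat()
FACE0=O+XS*.154+Z*.0425
def tcp_at(d,h=.006): return FACE0+AX*(.011+d)+AZ*h   # d = distance of finger front before the initial face
def f(n=3): return np.mean([read_ft_force() for _ in range(n)],0)
E
python3 - <<'E'
from h import *
t=read_time_s()
move_ptp(tcp_at(.03)+Z*.08,QP); movel(tcp_at(.03),QP,speed=.15)
f0=f(); print("f0",f0,read_time_s()-t)
d=.03
while d>-.012:
    d-=.0025 if d<.014 else .005
    movel(tcp_at(d),QP,speed=.05); F=f(1)-f0
    print(round(d,4),round(F@AX,2),np.round(F,2),round(read_time_s(),2))
    if F@AX>1.0: break
E
```

```text
f0 [-0.24103564 -0.31251289  0.69456225] 1.3332999999999995
0.025 0.79 [ 0.47  0.8  -0.15] 6.47
0.02 0.87 [ 0.23  0.84 -0.34] 6.72
0.015 0.56 [-0.22  0.41 -0.85] 6.97
0.01 -0.08 [ 0.38 -0.16 -0.6 ] 7.22
0.0075 0.88 [-0.14  0.82 -0.41] 7.47
0.005 0.27 [0.1  0.3  0.08] 7.72
0.0025 0.89 [ 0.23  0.77 -0.89] 7.97
-0.0 1.85 [-0.27  1.78 -0.52] 8.22
```

```bash
python3 - <<'E'
from h import *
for d in [-.0025,-.005,-.0075]:
    movel(tcp_at(d),QP,speed=.05); F=f(3); print(d,round(F@AX,2),np.round(F,2))
im=read_camera("scene"); save(im[150:330,180:420],"s2"); im=read_camera("wrist"); save(im,"w2");print(read_time_s())
E
python3 -c "
import cv2
a=cv2.imread('pics/s2.png');a=cv2.resize(a,None,fx=3.3,fy=3.3);cv2.imwrite('pics/s2b.png',a)"
```

```text
-0.0025 3.69 [-0.78  3.56 -0.84]
-0.005 3.17 [ 0.44  3.03 -1.26]
-0.0075 2.3 [-0.47  2.26 -0.27]
9.075
```

View pics/s2b.png

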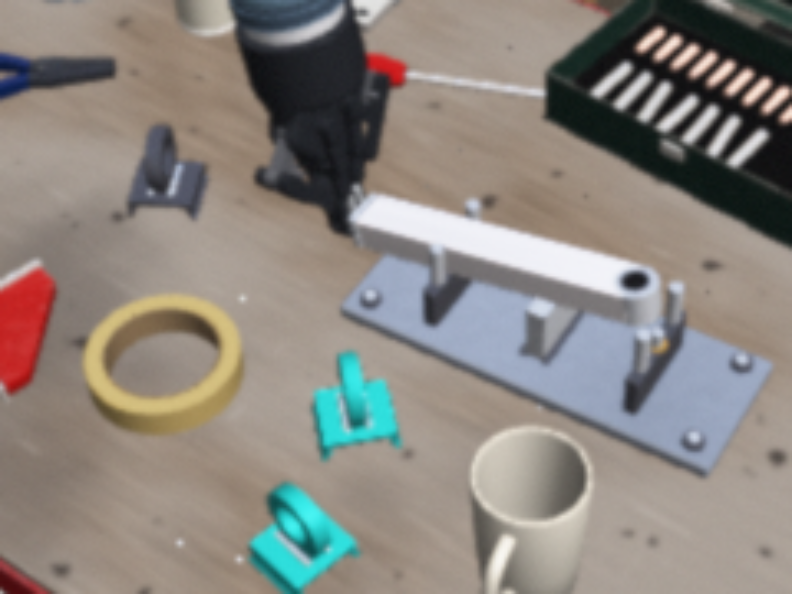

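View pics/w2.png

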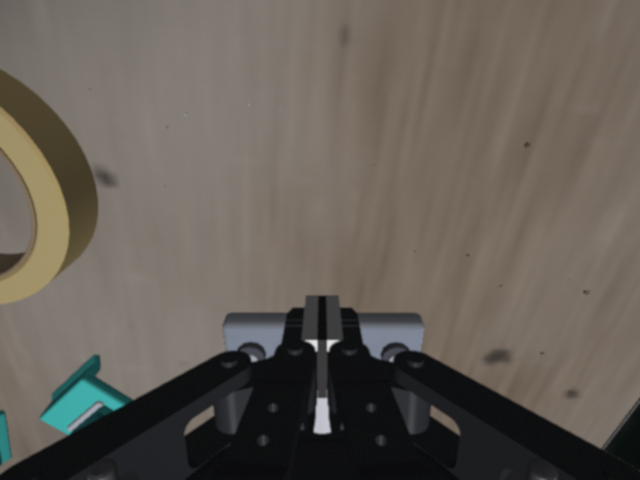

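```bash
cat >> h.py <<'E'
def onplane(P,uv):
    o,d=ray(P,uv); t=((O-o)@YS)/(d@YS); p=o+d*t; return np.array([(p-O)@XS,p[2]])
def tilt(verbose=True):
    S=camera_params("scene"); im=read_camera("scene"); r={}
    for n in ["bush_end","plate_face"]:
        L=[(onplane(S,d["at"]),d["confidence"]) for d in tip_of("scene",n)]
        L=[x for x in L if (-.16<x[0][0]<-.04 if n=="bush_end" else .06<x[0][0]<.19) and 0<x[0][1]<.12]
        r[n]=L[0][0] if L else None
    a=None
    if r["bush_end"] is not None and r["plate_face"] is not None:
        v=r["bush_end"]-r["plate_face"]; a=np.arctan2(v[1],-v[0])
    if verbose: print("  tilt",a,{k:None if v is None else v.round(4).tolist() for k,v in r.items()})
    return a,r,im
E
python3 - <<'E'
from h import *
a,r,im=tilt()
d=-.0105
a0=a
for k in range(4):
    movel(tcp_at(d),QP,speed=.06); movel(tcp_at(d+.012),QP,speed=.15); pause(.5)
    a,r,im=tilt(); print(d,read_time_s())
    if a is not None and abs(a)<.1: break
    if r["bush_end"] is not None and r["bush_end"][1]<.075: print("bush low"); break
    d-=.005
save(cv2.resize(im[150:330,180:420],None,fx=3.3,fy=3.3),"s3")
E
```

```text
tilt 0.13918001843135042 {'bush_end': [-0.0722, 0.0774], 'plate_face': [0.1548, 0.0456]}
  tilt 0.09180022572292178 {'bush_end': [-0.078, 0.074], 'plate_face': [0.1374, 0.0542]}
-0.0105 10.375
```

View pics/s3.png

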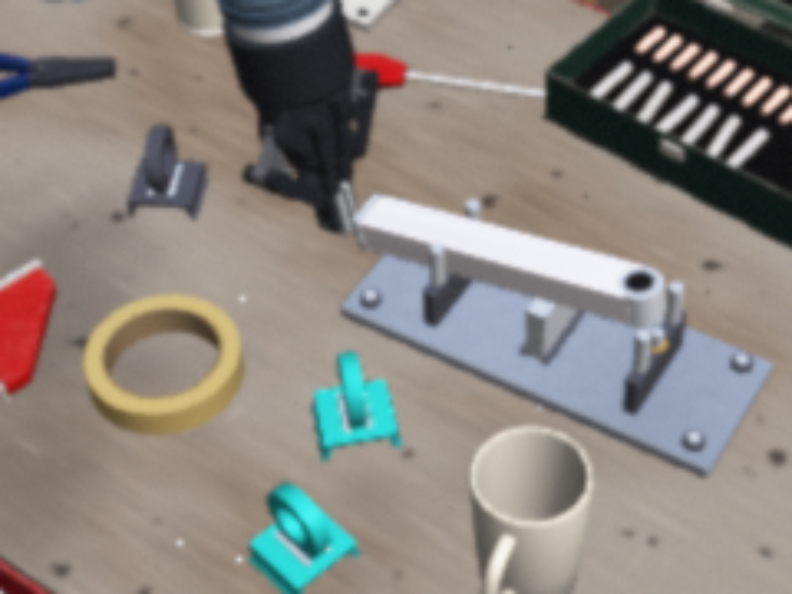

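```bash
cat >> h.py <<'E'
def hole(im,P=None,prn=True):
    P=P or camera_params("scene")
    g=cv2.cvtColor(im,cv2.COLOR_RGB2GRAY); x0,x1,y0,y1=345,425,215,275
    m=(g[y0:y1,x0:x1]<60).astype(np.uint8); n,l,st,c=cv2.connectedComponentsWithStats(m)
    best=None
    for i in range(1,n):
        # must be surrounded by white: check dilated ring brightness
        ring=cv2.dilate((l==i).astype(np.uint8),np.ones((7,7)))-cv2.dilate((l==i).astype(np.uint8),np.ones((5,5)))
        b=g[y0:y1,x0:x1][ring>0].mean()
        if st[i,4]>=8 and (best is None or b>best[0]): best=(b,c[i]+[x0,y0],st[i,4])
    if best is None: return None
    sz=onplane(P,best[1])
    if prn: print("  hole",np.round(best[1],1),"bright",round(best[0]),"area",best[2],"s,z mm",np.round(sz*1000,1))
    return sz
E
python3 - <<'E'
from h import *
for n in ["scene0"]: hole(cv2.imread(f"pics/{n}.png")[:,:,::-1].copy())
hole(read_camera("scene"))
E
```

```text
hole [368.  233.5] bright 210 area 22 s,z mm [-46.1  87.7]
  hole [373.2 234.8] bright 210 area 20 s,z mm [-57.6  90.4]
```

Run:
```python
from h import *
d=-.0155
for k in range(8):
    movel(tcp_at(d),QP,speed=.06); movel(tcp_at(d+.012),QP,speed=.15); pause(.5)
    im=read_camera("scene"); h=hole(im); print(d,round(read_time_s(),2))
    if h is None or h[1]<.086: break
    d-=.005
save(cv2.resize(im[150:330,180:420],None,fx=3.3,fy=3.3),"s4")
```

```text
hole [376.2 235.6] bright 211 area 22 s,z mm [-64.3  91.5]
-0.0155 11.66
  hole [378.6 236.4] bright 211 area 21 s,z mm [-69.5  91.8]
-0.0205 12.89
  hole [381.  236.8] bright 211 area 21 s,z mm [-74.7  93.5]
-0.025500000000000002 14.12
  hole [383.1 237.5] bright 213 area 23 s,z mm [-79.2  93.9]
-0.030500000000000003 15.36
  hole [385.5 238.2] bright 205 area 22 s,z mm [-84.2  94.7]
-0.035500000000000004 16.59
  hole [389.6 244.8] bright 209 area 23 s,z mm [-94.6  80.9]
-0.0405 17.82
```

View pics/s4.png

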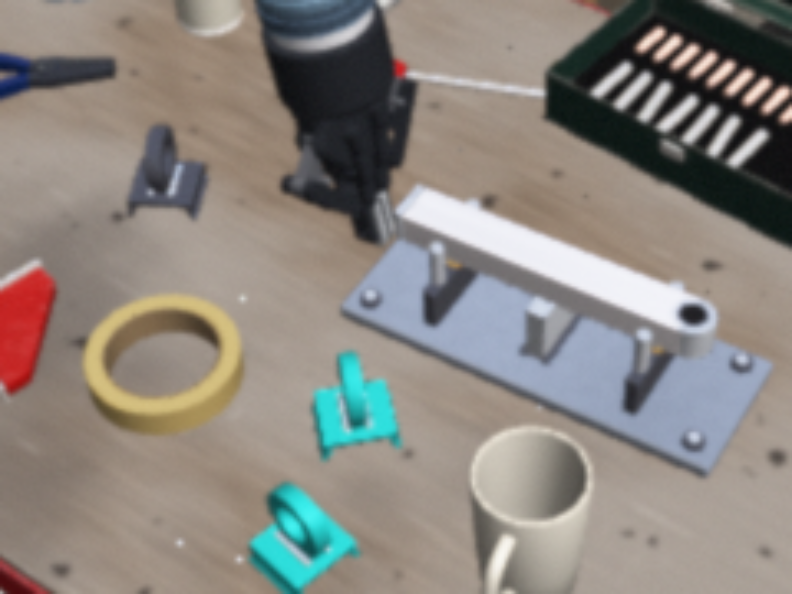

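Run:
```python
from h import *
def tp(s,z): return O+XS*s+Z*z+.019*AZ+.011*AX
movel(tp(.1234,.061),QP); h0=hole(read_camera("scene")); f0=f()
for s in [.1134,.1114,.1094]:
    movel(tp(s,.061),QP,speed=.05); print(s,((f(2)-f0)@XS).round(2)); h=hole(read_camera("scene"))
    if h is not None and h0[0]-h[0]>.0038: break
movel(tp(s+.02,.061),QP,speed=.15); pause(.5); im=read_camera("scene"); hole(im); print(read_time_s())
save(cv2.resize(im[150:330,180:420],None,fx=3.3,fy=3.3),"s5")
```

```text
hole [389.5 245. ] bright 210 area 24 s,z mm [-94.4  80.2]
0.1134 0.06
  hole [389.8 245. ] bright 208 area 25 s,z mm [-95.1  80.5]
0.1114 -1.0
  hole [389.8 245. ] bright 209 area 24 s,z mm [-94.9  80.6]
0.1094 1.25
  hole [390.2 245.4] bright 213 area 22 s,z mm [-96.   79.9]
  hole [390.2 245.2] bright 210 area 24 s,z mm [-95.9  80.4]
20.0333
```

View pics/s5.png

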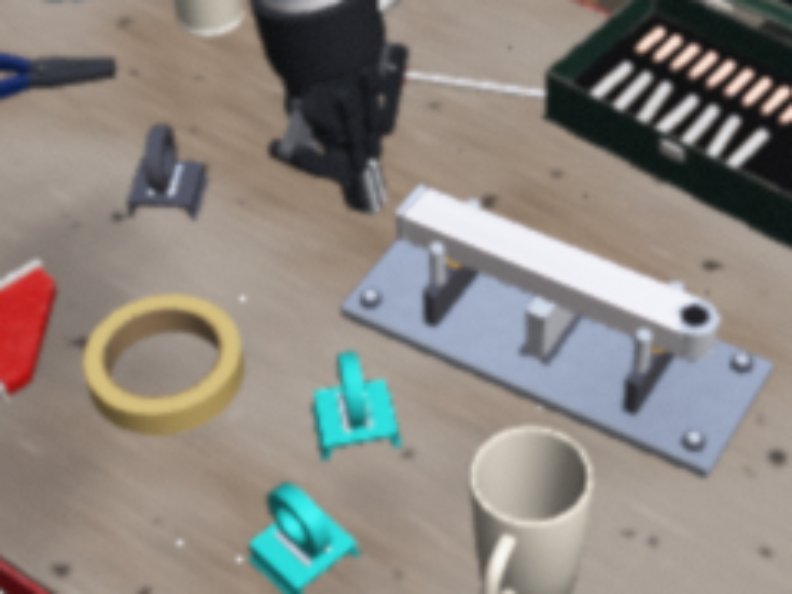

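Run:
```python
from h import *
def tp(s,z): return O+XS*s+Z*z+.019*AZ+.011*AX
movel(tp(.1115,.061),QP,speed=.12); movel(tp(.1069,.061),QP,speed=.04); hole(read_camera("scene"))
movel(tp(.127,.061),QP,speed=.15); pause(.5); hole(read_camera("scene"))
for p,q in [([.5417,.3584,.15],down(np.radians(-61.2)))]: print(inverse_kinematics(p,q))
movel(tp(.16,.12),QP,speed=.3); move_gripper(.045)
move_ptp([.5417,.3584,.16],down(np.radians(-61.2)))
P=camera_params("wrist"); im=read_camera("wrist"); save(im,"w3"); 
import pickle; pickle.dump(P,open("w3.pkl","wb"))
for n in ["ring_centre","wide_eye"]: print([(np.round(d["at"],1).tolist(),round(d["confidence"],2)) for d in tip_of("wrist",n)])
print("pred ring",proj(P,[.5417,.3584,.04]),proj(P,[.5417,.3584,.0]),read_finger_gap(),read_time_s(),read_eef_pos())
```

```text
hole [391.8 245.9] bright 207 area 25 s,z mm [-99.4  80.3]
  hole [391.8 245.9] bright 208 area 25 s,z mm [-99.4  80.3]
[-1.17002026  0.571952    0.69761583  1.70672501 -0.420835    1.01815547
 -1.39344879]
[([323.7, 245.5], 0.69)]
[([321.6, 225.6], 0.74)]
pred ring [320.9723329  242.97463266] [321.0602516  227.85713699] 0.04489012077689902 23.5083 [0.54203675 0.35718225 0.15986787]
```

View pics/w3.png

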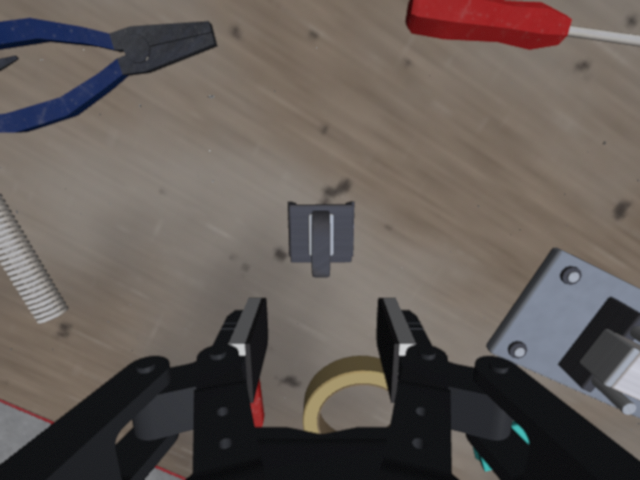

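```bash
python3 - <<'E'
from h import *
import pickle
q=down(np.radians(-61.2)); c=np.array([.5417,.3584])
movel([*c,.044],q,speed=.15); f0=f(); move_gripper(0,40); print("gap",read_finger_gap())
movel([*c,.17],q,speed=.2); print(f()-f0,read_finger_gap())
p=O.copy();p[2]=.20
move_ptp(p,down(A)); pause(.2)
P=camera_params("wrist"); im=read_camera("wrist"); save(im,"w4"); pickle.dump(P,open("w4.pkl","wb"))
im=read_camera("scene"); save(im,"s6"); hole(im); im=read_camera("top"); save(im,"t6")
print(read_time_s(),read_eef_pos())
E
python3 -c "
import cv2
a=cv2.imread('pics/s6.png')[100:300,230:450];cv2.imwrite('pics/s6c.png',cv2.resize(a,None,fx=3,fy=3))"
```

```text
gap 0.011386151789178919
[-1.13533688  0.63282261 -3.03840447] 0.011691557444206326
  hole [391.8 245.8] bright 211 area 24 s,z mm [-99.5  80.6]
27.3 [0.57573632 0.05538375 0.1999173 ]
```

View pics/w4.png

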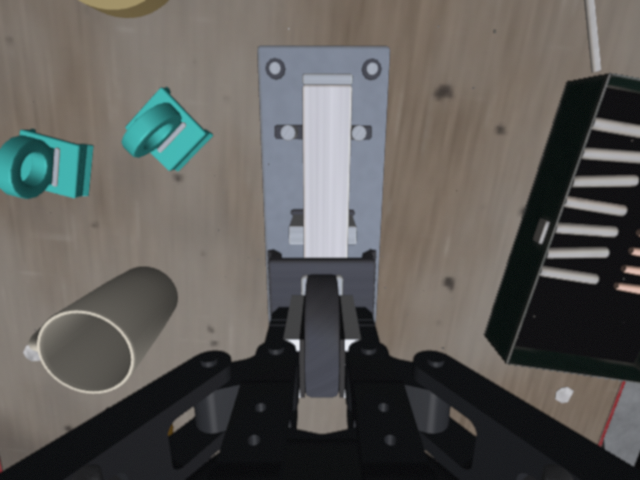

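View pics/s6c.png

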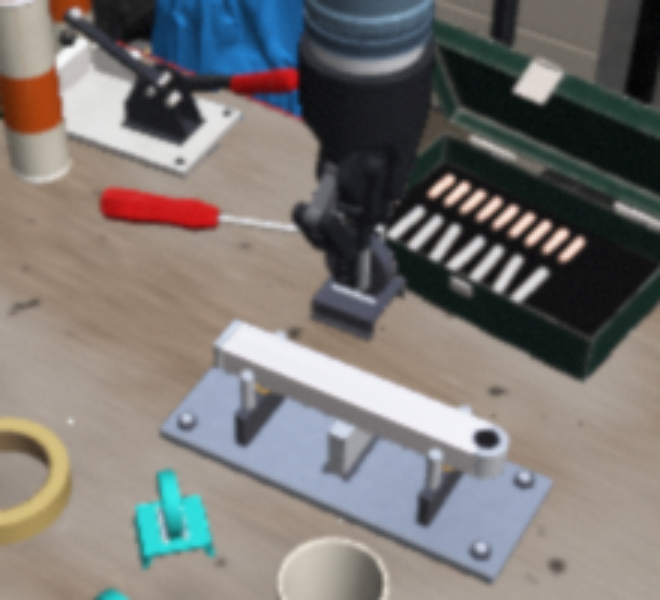

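Run:
```python
from h import *
import pickle
P=pickle.load(open("w4.pkl","rb"))
def pp(s,y,z,l): print(l,proj(P,O+XS*s+YS*y+Z*z).round(1))
for y in(-.05,.05): pp(.135,y,.012,"base corner")
for y in(-.0225,.0225): pp(.073,y,.075,"pin top")
for y in(-.025,.025): pp(.007,y,.055,"fulc +edge"); pp(-.007,y,.055,"fulc -edge"); pp(.007,y,.012,"fulc foot")
for y in(-.015,.015): pp(.106,y,.08,"plate top edge")
p=read_eef_pos()-O; s0=p@XS
for y in(-.0265,.0265): pp(s0+.022,y,.156,"eye foot +x"); pp(s0+.022,y*.8,.174,"eye top")
im=cv2.imread("pics/w4.png"); cv2.imwrite("pics/w4c.png",cv2.resize(im[30:290,250:400],None,fx=2.3,fy=2.3,interpolation=2))
```

```text
base corner [255.7  44.9]
base corner [390.6  45.3]
pin top [287.3 133.4]
pin top [358.7 133.6]
fulc +edge [288.5 226.9]
fulc -edge [288.9 245.2]
fulc foot [292.8 214.1]
fulc +edge [356.8 227.1]
fulc -edge [356.2 245.4]
fulc foot [352.3 214.2]
plate top edge [297.9  75.4]
plate top edge [348.6  75.6]
eye foot +x [265.9 248.8]
eye top [272.5 262. ]
eye foot +x [380.1 249.1]
eye top [373.8 262.3]
```

View pics/w4c.png

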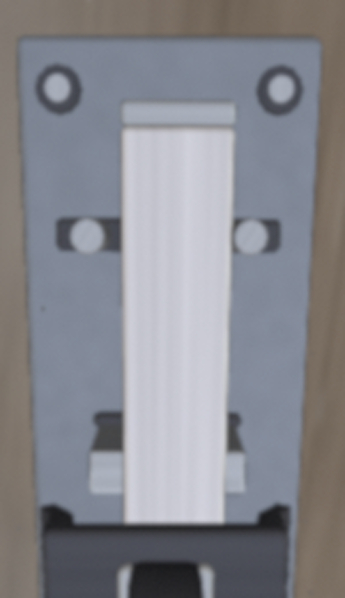

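Run:
```python
from h import *
p=O-XS*.001+YS*.002
q=down(A)
movel([p[0],p[1],.135],q,speed=.15); pause(.2); f0=f(5)
z=.135
for z in [.130,.125,.121,.118,.116,.1145,.1135,.1127,.112]:
    movel([p[0],p[1],z],q,speed=.04); F=f(3)-f0; print(z,F.round(2))
    if F[2]>1.3: break
h=hole(read_camera("scene"))
P=camera_params("wrist"); im=read_camera("wrist"); save(im,"w5"); im=read_camera("scene"); save(cv2.resize(im[130:310,250:430],None,fx=3.3,fy=3.3),"s7"); print(read_time_s())
```

```text
0.13 [-0.   -0.39  0.18]
0.125 [-0.06 -1.17  0.47]
0.121 [ 0.06 -0.19 -0.33]
0.118 [ 0.52 -0.52  0.49]
0.116 [-0.07 -1.14  0.03]
0.1145 [-0.2  -0.57 -0.09]
0.1135 [ 0.56 -0.54  0.97]
0.1127 [-1.38 -0.85  5.41]
  hole [391.8 245.8] bright 205 area 24 s,z mm [-99.3  80.5]
30.2833
```

View pics/s7.png

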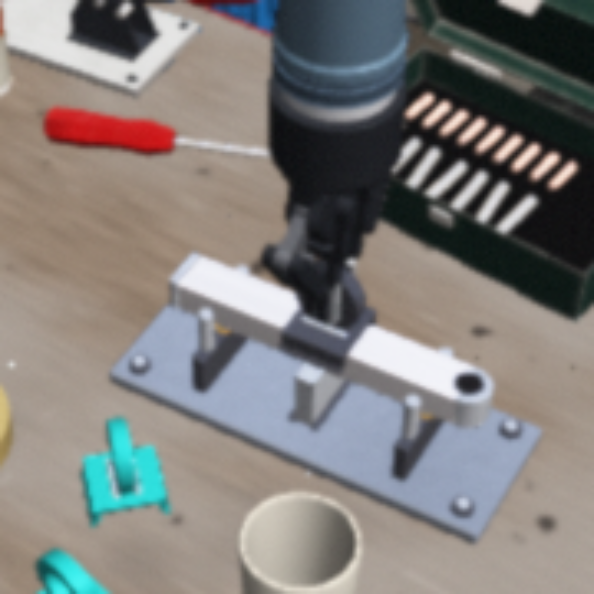

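View pics/w5.png

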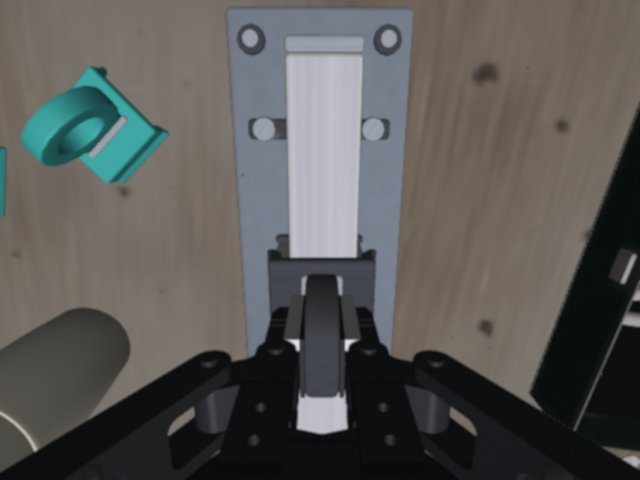

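Run:
```python
from h import *
p=O-XS*.001+YS*.002
q=down(A)
movel([p[0],p[1],.1131],q,speed=.02); print(f())
move_gripper(.04); pause(.3)
hole(read_camera("scene"))
movel([p[0],p[1],.18],q,speed=.1); movel([p[0],p[1],.30],q,speed=.25); pause(.7)
im=read_camera("scene"); hole(im); save(cv2.resize(im[130:310,250:430],None,fx=3.3,fy=3.3),"s8")
import pickle
P=camera_params("wrist"); im=read_camera("wrist"); save(im,"w6"); pickle.dump(P,open("w6.pkl","wb"))
def pp(s,y,z,l): print(l,proj(P,O+XS*s+YS*y+Z*z).round(1))
for s in(-.022,.022): pp(s,.002,.086,"eye edge")
pp(0,.002,.131,"ringtop");pp(.073,0,.075,"pins");pp(.007,0.025,.055,"fulc")
print(read_time_s())
```

```text
[-0.48629542  0.17451276  3.52536147]
  hole [391.7 245.9] bright 205 area 26 s,z mm [-99.2  80.1]
  hole [391.8 245.9] bright 206 area 25 s,z mm [-99.4  80.3]
eye edge [322.3 236. ]
eye edge [322.3 188.6]
ringtop [322.4 224.9]
pins [320.1 129. ]
fulc [345.6 199. ]
33.5167
```

View pics/s8.png

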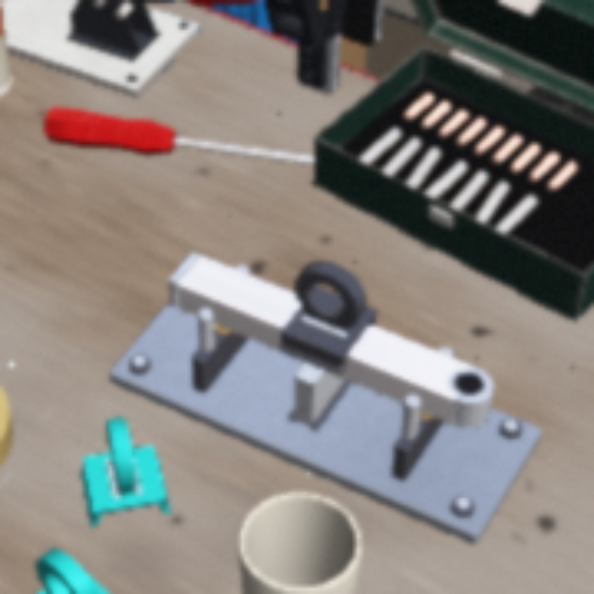

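View pics/w6.png

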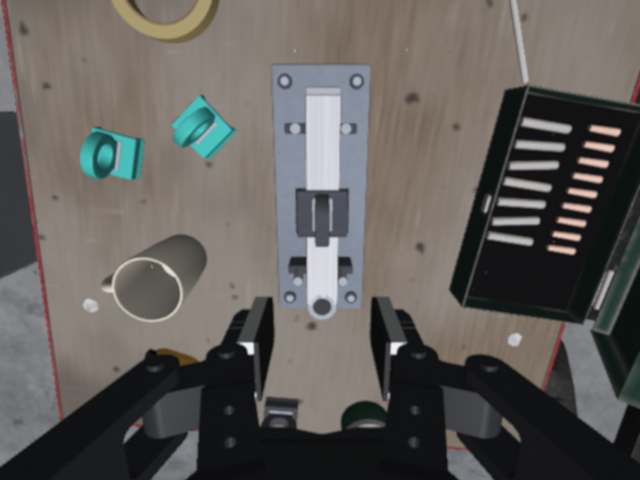

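Run:
```python
from h import *
pause(.3); hole(read_camera("scene")); print(sign_off(),read_time_s())
```

```text
hole [391.8 245.9] bright 205 area 25 s,z mm [-99.4  80.3]
the job is handed in; nothing more can be done
the job is handed in; nothing more can be done
```

The arm is balanced level on the fulcrum with the wide grey eye seated on it, and the job is handed in. No verdict is reported. The clock stood at about 34 s just before sign-off, against the 67 s limit.

**Balancing:** I pushed the plated end along its slope in 5 mm steps, withdrawing after each to see whether the arm tipped. It tipped level after about 40 mm. I then nudged it about 5 mm further while level, so that the balance point lies well inside the fulcrum's flat top. I used the bush hole to judge level: it dropped from about 94.7 mm to 80.3 mm, and 80 mm is level.

**Eye:** The grey eye with the wide saddle was at top-camera pixel (198, 242). The narrow grey one at (421, 241) and both turquoise ones were left alone. I gripped the wide eye by its ring and lowered it until contact at about 5 N. I then backed off slightly, let go and raised the gripper clear.

**Last checks:**
- **Level:** The bush hole read 80.3 mm and did not move after release or just before hand-in.
- **Eye position:** In the wrist picture its saddle edges lay within about 1 mm of where they should be over the fulcrum's middle, and it sat square and astride.
- **Other things:** I touched nothing else, and nothing in the last pictures looked moved. I did not measure each item's position again.
- **Disagreements:** My first tilt estimate from the point detector was unreliable (0.09 rad when the arm was still fully nose-down), so I switched to the bush hole. The arm lay about 2 mm to one side within the guide-pin play, and I shifted the eye to match.

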